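# Push the sample-cup carrier past the spring catch

### The job

Park the waiting sample-cup carrier: with the fingertips press down and hold the long spring bar behind it, and with the same fingers push the carrier along the track, its front lip passing over the lowered catch, until it is home at the end stop; then let go of the bar so that the catch springs fully up behind the lip. Only press and push: do not lift the carrier, do not touch the cup standing in it, and leave the other cup, the marker and the stapler beside the track where they are.

Things in the scene. Friction and masses are not known exactly. Their poses are not given: they have to be found in the camera images.
- track: Low straight track fixed on the desk, 94 mm wide (x), 268 mm long (y). Origin: centre of its underside, on the desk; +y is the direction the carrier is pushed, z up. Base plate 6 mm thick; side guides 80.6 mm apart, tops 22 mm above the desk; at the +y end a cross wall (end stop) 34 mm high, inner face at y = +120 mm.
- catch_bar (a joint): How far the spring bar is pressed down, m: 0 = fully up (rest), 0.016 = bottomed. The whole bar moves straight down wherever it is pressed; about 1.2 N starts it, 3.6 N bottoms it. Pressed more than 9 mm, its catch is clear below the carrier's front lip; 12 to 15 mm is safe.
- bar_tail (a point): Centre of the top edge at the -y end of the spring bar, a flat steel strip 28 mm wide along the track's middle from y = -128 to +100 mm (track frame), top 26 mm above the desk when up, 10 mm when bottomed. This end, behind the carrier, lies open: at the start 54 to 84 mm of bar shows up to the push face. Moves with the bar.
- catch_top (a point): Middle of the top of the catch, a steel block 28 mm wide on the bar's +y end from y = +88 to +100 mm (track frame), its top 37 mm above the desk when up, in the way of the carrier's front lip. Moves with the bar.
- carrier: Loose white plastic carrier, 78 wide (x), 120 long (y), 52 mm high, about 0.6 kg, on the track's base plate between the guides (1.3 mm play each side), axes as the track's. Origin: centre of its underside, 6 mm above the desk. Two 12 mm runners leave a tunnel over the bar. Home: front against the end stop, origin at y = +60 mm in the track's frame.
- front_lip (a point): Middle of the lower edge of the carrier's front lip (front face), 60 mm ahead (+y) and 22 mm above the carrier's origin. The lip is 12 mm thick (y = +48 to +60); behind it the underside is 34 mm up, so the catch can rise there once the carrier's origin is past about y = +53 mm of the track. It starts 12 to 42 mm short of the catch.
- push_face (a point): Centre of the carrier's flat rear push face, at y = -60 mm and 37 mm above the carrier's origin; the face is 78 mm wide and spans 22 to 52 mm above that origin, with the bar passing beneath. Push it along the track's +y.
- sample_cup: Lidded clear specimen cup, 58 mm diameter, 65 mm high, loose in the carrier's 14 mm deep round seat, its axis 22 mm ahead (+y) of the carrier's origin: its near side is 53 mm ahead of the push face, its top 109 mm above the desk. Origin: centre of its underside.
- lidded_cup: Bystander: lidded specimen cup, 58 mm diameter, 65 mm high, standing on the desk. Origin: centre of its underside.
- marker: Bystander: board marker, 18 x 138 x 18 mm, lying on the desk along its y axis. Origin: centre of its underside.
- stapler: Bystander: desk stapler, 37 x 133 x 54 mm, standing on the desk, long axis y. Origin: centre of its underside.
Not all that is in view belongs to the job. Leave any turquoise look-alike of the carrier alone.

How it is judged:
On the way, in this order (a step that is already met when the one before it is completed fails the run):
1. the spring bar is held down with the carrier's lip still short of the catch (value of joint catch_bar above 0.0085 m and y of carrier in the frame of track below 0.034 m), for 0.1 s.
2. with the bar down the carrier's lip slides over the catch (value of joint catch_bar above 0.007 m and y of carrier in the frame of track above 0.044 m), for 0.02 s.
At the end, for the whole second after the job is handed in: The carrier rests flat on the track within 7 mm of its home position (origin more than 53 mm along the track's y; home is 60 mm), the spring bar is up again to within 3 mm, the catch standing behind the front lip, and the cup stands upright in its seat (y of carrier in the frame of track between 0.053 and 0.063 m and z of carrier in the frame of track below 0.009 m and angle between carrier's own z axis and vertical below 0.05 rad and value of joint catch_bar below 0.003 m and linear speed of carrier below 0.01 m/s and z of sample_cup in the frame of carrier below 0.043 m and horizontal distance between sample_cup and carrier below 0.03 m and angle between sample_cup's own z axis and vertical below 0.1 rad); the robot touches nothing.
It fails at once if the carrier is lifted more than 8 mm off the track or tipped by more than 0.15 rad (z of carrier in the frame of track above 0.014 m or angle between carrier's own z axis and vertical above 0.15 rad).
It fails at once if the cup in the carrier is touched, or comes more than 6 mm up out of its seat (contact force between any of the fingers, the arm and sample_cup above 1 N or z of sample_cup in the frame of carrier above 0.044 m).
It fails at once if a bystander (lidded cup, marker, stapler) is moved more than 15 mm (distance of any of lidded_cup, marker, stapler from where it was at the start of the episode above 0.015 m).
It also fails if it takes over 35 s, if anything falls off the work surface, if the arm or the gripper's body presses on something with over 40 N, if the wrist force passes 120 N, or if a joint passes its speed limit or range.

### The arm

A 6-joint arm with a two-finger parallel gripper is mounted at the origin on the work surface; the furniture and walls round the work are solid. World frame = base frame: x ahead of the robot, y to its left, z up, the work surface at z = 0. Lengths are in m, angles in rad, forces in N, time in s.
With the tool pointing down it reaches from about 0.35 to 0.775 m from the base axis. Payload 5.5 kg.
Tool frame: the origin (TCP) lies on the mounting face of the last link; the fingertips stand 173 mm ahead of it and the grasp point (between the pads) lies 155 mm ahead of it; z points along the fingers, y is the direction in which the jaws open and shut (so a half turn about z gives the same grasp; the last joint's range is limited). The gripper opens to 85 mm and grips with 20 to 120 N. Pads are 22 mm wide; open, the fingers measure 114 mm over their backs; the gripper's body (76 mm by 85 mm) begins 54 mm behind the grasp point. The pads swing forward as they close: fully open they stand 13 mm farther back than shut.
Start: joints at [-0.14, 0.313, 0.046, 1.304, 0, 1.431], TCP at [0.575, -0, 0.405] pointing down, gripper open.
Joint ranges: [-2.76, 2.76], [-0.86, 1.69], [-1.03, 1.26], [-2.2, 2.34], [-1.47, 1.5], [-3.14, 3.14]. Speed limits (rad/s): [2.57, 2.57, 3.14, 3.14, 3.14, 3.14].

### API

Orientations are given as a unit quaternion [w, x, y, z].
In Python, from workcell import * gives the robot as it stands. The module is installed in compiled form; this text tells all that it offers.
- The arm moves only by the shell command python3 -m crank 'ROWS' [FORCE]. ROWS is JSON, a list of rows, each a list of 7 numbers: the shift along the tool's x, y, z in mm, then the turn, a rotation vector about the tool's x, y, z in degrees, then the opening, from 0 (shut) to 1 (fully open). A call has exactly 8 rows; each row shifts and turns the commanded pose from where the row before left it, along the tool's axes as they then stand; what a row does not reach is not made up. A row lasts 1/8 s, in which the tool goes at most 62.5 mm and 10.7 degrees, less where a joint would pass 70% of its speed; a pose out of reach is approached as far as the arm can. A call with a gripper value outside its range is refused whole. The fingers move at their own pace and stop on an object; FORCE is the grip in N (left out, the last holds). Time passes only in rows, so rows that do not move let the fingers close, or fill a call up. It gives the time, the measured TCP pose, the force and the opening at its end, in the units of the state.
- get_state(): the state, without advancing time (a new reading comes with each control period).
- read_camera(name): name is "scene" or "side" or "wrist"; returns the picture (384x512x3 uint8, blue, green, red); there is no depth.
- calibration(name): a dict with "fx", "fy", "cx", "cy" (pixels), "extrinsics" (4x4, takes a point from world to camera coordinates). Camera axes: x right, y down, z forward; pixel columns grow to the right and rows downward; lengths in m; the calibration is good to about 2 mm. The wrist camera is an equidistant fisheye: a pixel r from the principal point sees the ray r / f radians off the axis. A picture is of the moment at which its call begins: read the wrist's pose just before it. calibration takes no time and is no camera call; for the wrist camera it gives the pose at the moment of the call.
- hand_in(): hands the job in, once; it reports no verdict.
The state is a dict: "clock": time; "joint_pos": joint angles; "qvel": joint speeds; "tau": joint torques, N m; "tcp_pos": TCP position; "orientation": TCP orientation; "wrist_force": force on the tool from outside, world axes, zero at the start; "ft_torque": the same for the moment, N m; "finger_gap": finger opening in m.
Only numpy, scipy, OpenCV 4.12 (cv2) and the standard library are available. Lean on these libraries where they do the work, as an engineer would, in place of code of your own. Each camera call takes 0.05 s, during which the arm holds its last target.

## Working session

There is one attempt and no reset: what is moved stays moved. The work goes in short steps, Python scripts to look and compute and a shell command to move; the robot and the scene stay as the last step left them, time stands still between calls to the robot, and variables do not carry over. Pictures are saved under pics/ and viewed, and the job is handed in when it is done.

```bash
mkdir -p pics; python3 - <<'E'
from workcell import *
import cv2
s=get_state()
for k in s: print(k,s[k])
for n in ("scene","side","wrist"):
    c=calibration(n); print(n,c)
    cv2.imwrite(f"pics/{n}0.png",read_camera(n))
E
```

```text
clock 0.0
joint_pos [-1.39573304e-01  3.13975603e-01  4.49570764e-02  1.30359015e+00
 -9.89673592e-06  1.43115855e+00]
qvel [ 0.00071812 -0.00120917 -0.00084951  0.00036008 -0.00152661  0.00058719]
tau [-2.90074182e-03 -4.80629075e+01  2.98531097e+01  1.95313990e-02
 -3.83516899e-04 -4.27451073e-05]
tcp_pos [5.74793608e-01 3.34496783e-05 4.03813735e-01]
orientation [-7.20713503e-04  7.07083694e-01  7.07129287e-01 -5.49316206e-04]
wrist_force [-0.48730922 -0.21308098 -0.41299082]
ft_torque [0.01318525 0.00810789 0.00569813]
finger_gap 0.08535854936290588
scene {'fx': 395.6996074230235, 'fy': 395.6996074230235, 'cx': 256.3912596894329, 'cy': 200.42505147609566, 'extrinsics': array([[ 0.53134869, -0.84715217,  0.00133254, -0.17282971],
       [-0.44047057, -0.2776138 , -0.85376592,  0.22490344],
       [ 0.72363958,  0.45306046, -0.52065533,  0.94653239],
       [ 0.        ,  0.        ,  0.        ,  1.        ]])}
side {'fx': 479.84068475298636, 'fy': 479.84068475298636, 'cx': 254.31344265756994, 'cy': 186.90394400330962, 'extrinsics': array([[-0.99012933, -0.1395994 , -0.01248695,  0.36318738],
       [-0.08516597,  0.67001555, -0.73744554,  0.04117272],
       [ 0.11131341, -0.72910299, -0.67529116,  1.31963278],
       [ 0.        ,  0.        ,  0.        ,  1.        ]])}
wrist {'fx': 297.3186396354542, 'fy': 297.3186396354542, 'cx': 247.6577360585929, 'cy': 195.33532380053242, 'extrinsics': array([[ 9.99999209e-01, -1.52403807e-04, -1.24849691e-03,
        -5.74027753e-01],
       [ 2.06331418e-04, -9.59306689e-01,  2.82366136e-01,
        -3.64178253e-02],
       [-1.24072511e-03, -2.82366170e-01, -9.59305898e-01,
         3.79035192e-01],
       [ 0.00000000e+00,  0.00000000e+00,  0.00000000e+00,
         1.00000000e+00]])}
```

View pics/scene0.png

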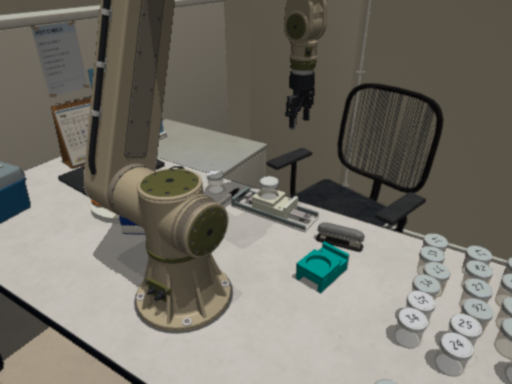

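View pics/side0.png

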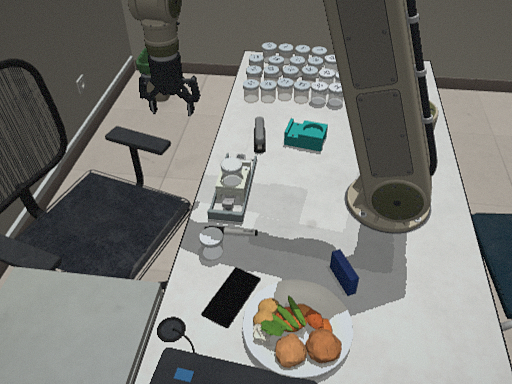

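View pics/wrist0.png

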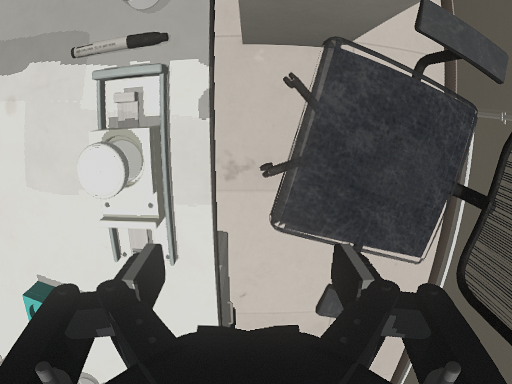

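The wrist view shows the white carrier with its cup at (118,170). The end stop is at the top (130,72), the catch at (125,105) and the open bar tail near (140,240). A turquoise look-alike shows at (40,300) and is not the one meant. I'll enlarge to pick the corners.

```bash
python3 - <<'E'
import cv2
i=cv2.imread("pics/wrist0.png")
cv2.imwrite("pics/w0a.png",cv2.resize(i[50:280,60:220],None,fx=5,fy=5,interpolation=cv2.INTER_CUBIC)[:575])
cv2.imwrite("pics/w0b.png",cv2.resize(i[165:280,60:220],None,fx=5,fy=5,interpolation=cv2.INTER_CUBIC))
i=cv2.imread("pics/side0.png")
cv2.imwrite("pics/s0a.png",cv2.resize(i[100:280,170:290],None,fx=3.3,fy=3.3,interpolation=cv2.INTER_CUBIC))
E
```

```text
(no output)
```

View pics/w0a.png

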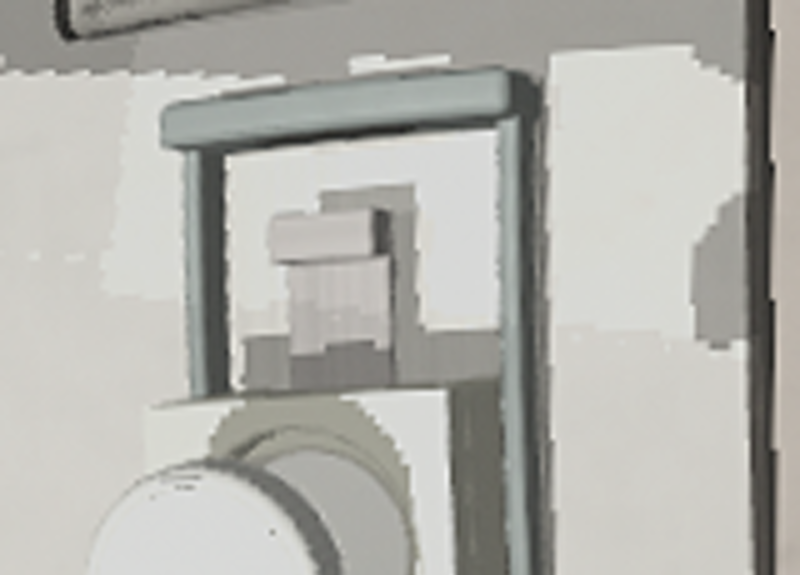

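View pics/w0b.png

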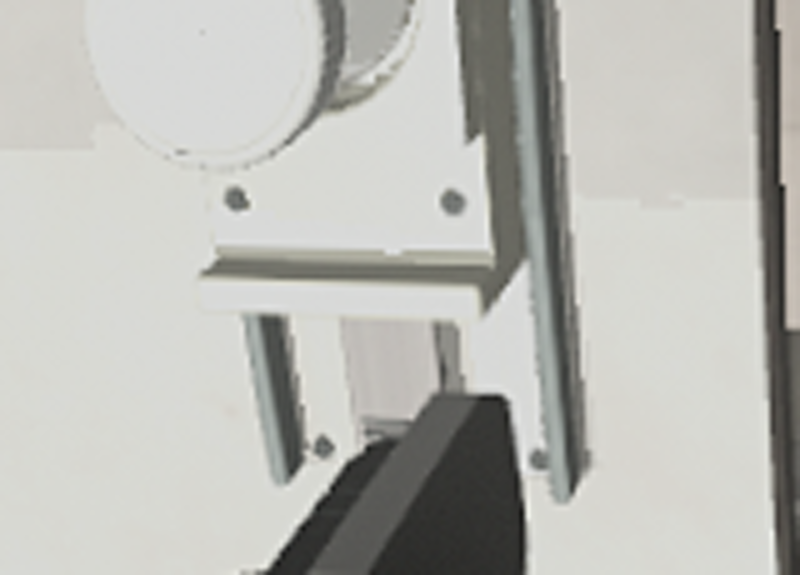

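View pics/s0a.png

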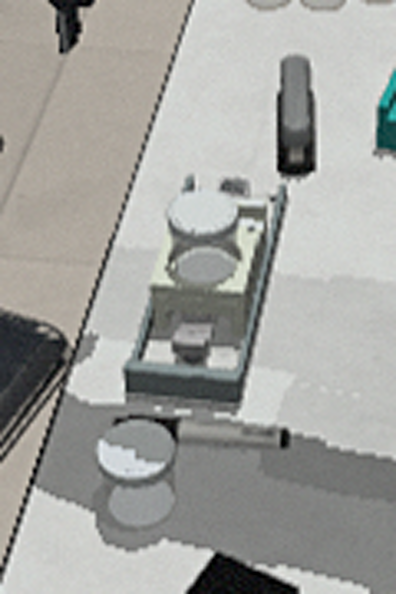

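```bash
cat > h.py <<'E'
import numpy as np, cv2
from scipy.optimize import least_squares
def proj(c,P):
    P=np.atleast_2d(P); E=c['E']; q=P@E[:3,:3].T+E[:3,3]
    if c['fish']:
        r=np.hypot(q[:,0],q[:,1]); th=np.arctan2(r,q[:,2]); k=th/np.maximum(r,1e-9)
    else: k=1/q[:,2]
    return np.c_[c['fx']*q[:,0]*k+c['cx'],c['fx']*q[:,1]*k+c['cy']]
def cam(n):
    from workcell import calibration
    c=calibration(n); return dict(E=c['extrinsics'],fx=c['fx'],cx=c['cx'],cy=c['cy'],fish=n=='wrist')
def T2W(p,P):
    P=np.atleast_2d(np.array(P,float)); a=p[2]; c,s=np.cos(a),np.sin(a)
    return np.c_[p[0]+c*P[:,0]-s*P[:,1],p[1]+s*P[:,0]+c*P[:,1],P[:,2]]
def orig(off,pts,s=5): return np.array(off)+(np.array(pts,float)+.5)/s-.5
def draw(img,c,segs,p,col,s=5,off=(0,0)):
    for a,b in segs:
        q=proj(c,T2W(p,np.linspace(np.array(a,float),np.array(b,float),20)))
        q=((q-off+.5)*s-.5).astype(int)
        cv2.polylines(img,[q.reshape(-1,1,2)],False,col,1)
def box(x0,x1,y0,y1,z0,z1):
    v=[(x,y,z) for x in(x0,x1) for y in(y0,y1) for z in(z0,z1)]
    return [(a,b) for i,a in enumerate(v) for b in v[i+1:] if sum(m!=n for m,n in zip(a,b))==1]
E
python3 - <<'E'
from h import *
c=cam('wrist')
A=(60,50);B=(60,165)
px=np.vstack([orig(A,[[270,215],[376,208],[378,250]]),orig(B,[[285,484],[564,501]]),orig(A,[[447,388],[150,402]]),orig(B,[[215,250],[490,250]])])
def res(v):
    p=v[:3];yc=v[3]
    T=np.array([[-.014,.1,.037],[.014,.1,.037],[.014,.088,.037],[-.0436,-.134,.022],[.0436,-.134,.022],
      [.039,yc+.06,.058],[-.039,yc+.06,.058],[-.039,yc-.06,.058],[.039,yc-.06,.058]])
    return (proj(c,T2W(p,T))-px)
f=least_squares(lambda v:res(v).ravel(),[.43,.03,0,0],loss='soft_l1')
print(f.x,'\n',np.round(res(f.x),1))
p=f.x[:3];yc=f.x[3]
i=cv2.imread("pics/wrist0.png")
for k,o in(("a",A),("b",B)):
    im=cv2.imread(f"pics/w0{k}.png")
    for x in (-1,1):
        draw(im,c,box(*sorted((x*.0403,x*.047)),-.134,.12,.022,.022),p,(255,0,0),5,o)
    draw(im,c,box(-.047,.047,.12,.134,.034,.034),p,(0,255,0),5,o)
    draw(im,c,box(-.014,.014,-.128,.1,.026,.026),p,(255,0,255),5,o)
    draw(im,c,box(-.014,.014,.088,.1,.037,.037),p,(0,255,255),5,o)
    draw(im,c,box(-.039,.039,yc-.06,yc+.06,.028,.058),p,(0,0,255),5,o)
    cv2.imwrite(f"pics/o0{k}.png",im)
E
```

```text
[ 0.42839945  0.00112367 -0.00449479 -0.00194226] 
 [[ 0.1 -0.7]
 [ 0.1 -1.4]
 [-0.2  0.3]
 [-0.   1. ]
 [ 1.   1. ]
 [ 0.9 -2.1]
 [-0.7 -0.8]
 [-2.6 11.2]
 [-0.3 13.2]]
```

View pics/o0a.png

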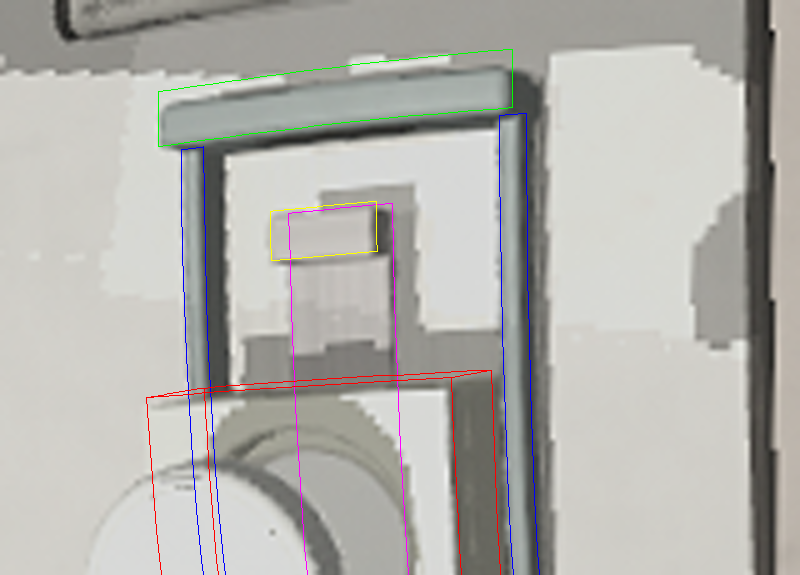

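View pics/o0b.png

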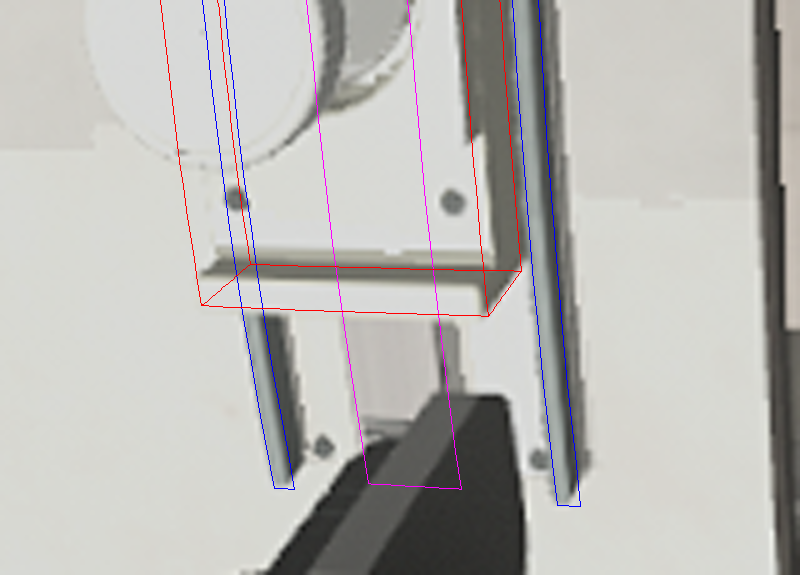

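The fit puts the track at about x=0.428, y=0.001 with nearly zero yaw. The push plate's rear edge is at about y=-0.061. I'll half-turn the tool so the wrist camera is behind the fingers, away from the cup, and shut the fingers meanwhile.

```bash
python3 -m crank '[[0,0,0,0,0,10,0],[0,0,0,0,0,10,0],[0,0,0,0,0,10,0],[0,0,0,0,0,10,0],[0,0,0,0,0,10,0],[0,0,0,0,0,10,0],[0,0,0,0,0,10,0],[0,0,0,0,0,10,0]]' 20; python3 -c "
from workcell import *
s=get_state();print(s['joint_pos'],s['orientation'],s['tcp_pos'])"
```

```text
clock: 1.15
tcp_pos: [0.5749, 0.0, 0.4043]
orientation: [-0.0, 0.996, 0.084, -0.0]
wrist_force: [-0.5, -1.2, 0.2]
finger_gap: 0.0
[-1.39591569e-01  3.13602167e-01  4.55783979e-02  1.30362114e+00
 -7.35950875e-06  2.83322843e+00] [-9.06510193e-05  9.96441496e-01  8.42862060e-02 -4.14508566e-04] [5.74920501e-01 5.44697919e-06 4.04280587e-01]
```

That turn raised joint 6 toward its limit, so I'll turn the other way: 260° in total.

```bash
python3 -m crank '[[0,0,0,0,0,-10.5,0],[0,0,0,0,0,-10.5,0],[0,0,0,0,0,-10.5,0],[0,0,0,0,0,-10.5,0],[0,0,0,0,0,-10.5,0],[0,0,0,0,0,-10.5,0],[0,0,0,0,0,-10.5,0],[0,0,0,0,0,-10.5,0]]'
python3 -m crank '[[0,0,0,0,0,-10.5,0],[0,0,0,0,0,-10.5,0],[0,0,0,0,0,-10.5,0],[0,0,0,0,0,-10.5,0],[0,0,0,0,0,-10.5,0],[0,0,0,0,0,-10.5,0],[0,0,0,0,0,-10.5,0],[0,0,0,0,0,-10.5,0]]'
python3 -m crank '[[0,0,0,0,0,-10.5,0],[0,0,0,0,0,-10.5,0],[0,0,0,0,0,-10.5,0],[0,0,0,0,0,-10.5,0],[0,0,0,0,0,-10.5,0],[0,0,0,0,0,-10.5,0],[0,0,0,0,0,-10.5,0],[0,0,0,0,0,-10.5,0]]'
python3 -c "
from workcell import *
s=get_state();print(s['joint_pos'],s['orientation'],s['tcp_pos'])"
```

```text
clock: 2.15
tcp_pos: [0.5749, 0.0, 0.4043]
orientation: [-0.0, 0.68, 0.733, -0.0]
wrist_force: [0.5, 0.5, 0.4]
finger_gap: -0.0002
clock: 3.15
tcp_pos: [0.5749, -0.0, 0.4043]
orientation: [-0.0, 0.014, 1.0, 0.0]
wrist_force: [-0.7, -0.8, 0.5]
finger_gap: 0.0001
clock: 4.15
tcp_pos: [0.5749, 0.0, 0.4043]
orientation: [-0.0, -0.658, 0.753, 0.0]
wrist_force: [-0.3, -0.4, -0.3]
finger_gap: -0.0001
[-1.39588365e-01  3.13566735e-01  4.55954543e-02  1.30359219e+00
  9.34015525e-06 -1.57684943e+00] [-2.47241762e-04 -6.58354431e-01  7.52707976e-01  2.93295872e-04] [5.74927886e-01 8.38958779e-06 4.04307736e-01]
```

```bash
python3 -m crank '[[0,0,0,0,0,-7.7,0],[14.7,24.5,0,0,0,0,0],[14.7,24.5,0,0,0,0,0],[14.7,24.5,20,0,0,0,0],[14.7,24.5,30,0,0,0,0],[14.7,24.5,30,0,0,0,0],[14.7,24.5,30,0,0,0,0],[0,0,0,0,0,0,0]]'
python3 - <<'E'
from workcell import *
import cv2
from h import *
s=get_state();print(s['orientation'],s['tcp_pos'])
c=cam('wrist'); im=read_camera('wrist'); cv2.imwrite('pics/w1r.png',im)
im=cv2.resize(im,None,fx=1.5,fy=1.5)
cv2.imwrite('pics/w1.png',im)
np.save('c1.npy',c,allow_pickle=True)
cv2.imwrite('pics/s1r.png',read_camera('side'))
i=cv2.imread('pics/s1r.png')
cv2.imwrite("pics/s1.png",cv2.resize(i[100:280,170:340],None,fx=3.3,fy=3.3,interpolation=cv2.INTER_CUBIC))
E
```

```text
clock: 5.15
tcp_pos: [0.4248, -0.0873, 0.2924]
orientation: [-0.001, -0.704, 0.71, 0.003]
wrist_force: [0.3, 0.7, 0.1]
finger_gap: -0.0001
[-0.00125951 -0.70448899  0.70970785  0.00290514] [ 0.42484828 -0.08725524  0.29241579]
```

View pics/w1.png

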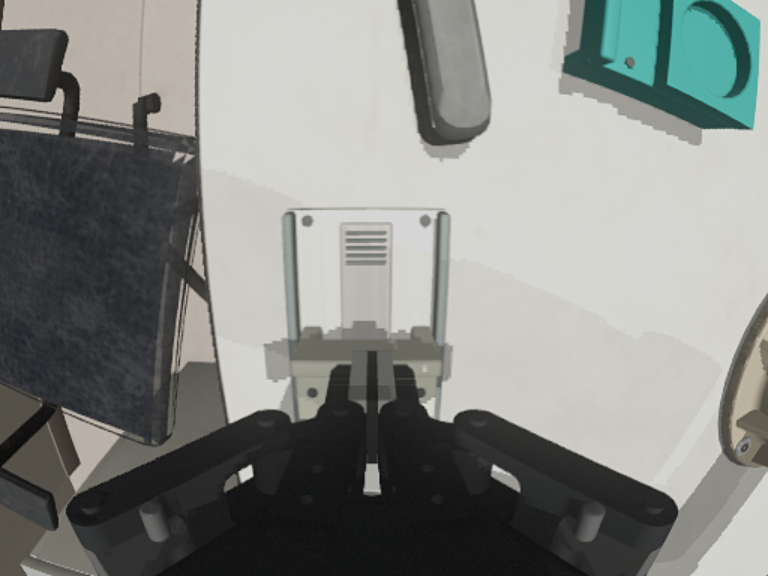

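View pics/s1.png

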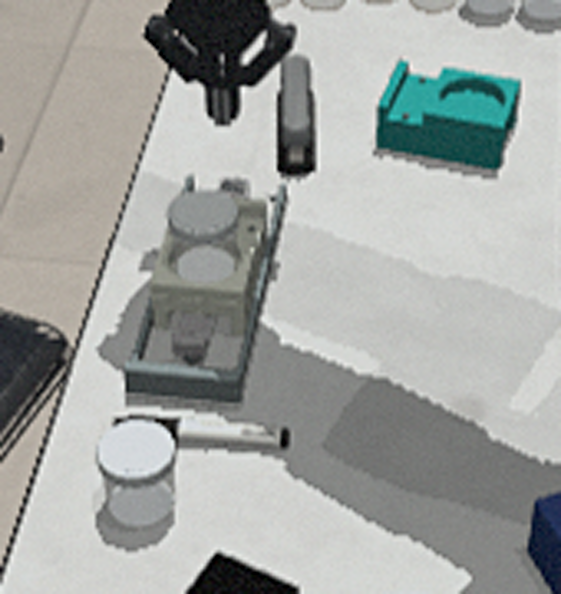

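```bash
python3 - <<'E'
from h import *
c=np.load('c1.npy',allow_pickle=True).item()
i=cv2.imread('pics/w1r.png'); o=(170,130)
im=cv2.resize(i[130:275,170:320],None,fx=4,fy=4,interpolation=cv2.INTER_CUBIC)
cv2.imwrite('pics/w1z.png',im)
p=[.4284,.0011,-.0045];yc=-.002
for x in (-1,1): draw(im,c,box(*sorted((x*.0403,x*.047)),-.134,.12,.022,.022),p,(255,0,0),4,o)
draw(im,c,box(-.014,.014,-.128,.1,.026,.026),p,(255,0,255),4,o)
draw(im,c,box(-.039,.039,yc-.06,yc+.06,.028,.058),p,(0,0,255),4,o)
cv2.imwrite('pics/w1o.png',im)
E
```

```text
(no output)
```

View pics/w1z.png

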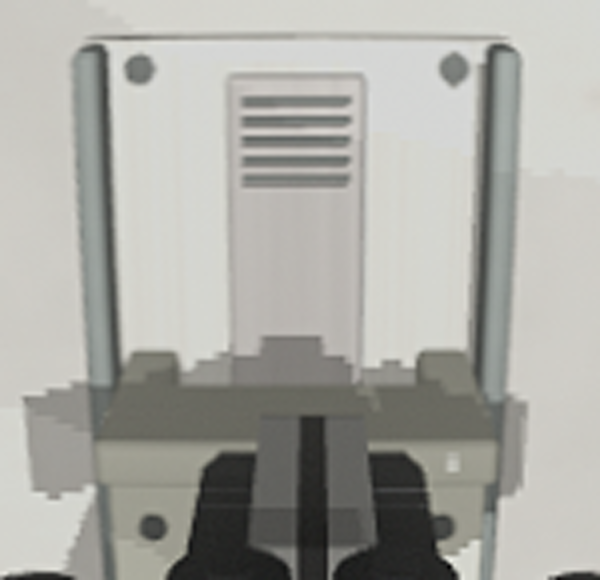

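View pics/w1o.png

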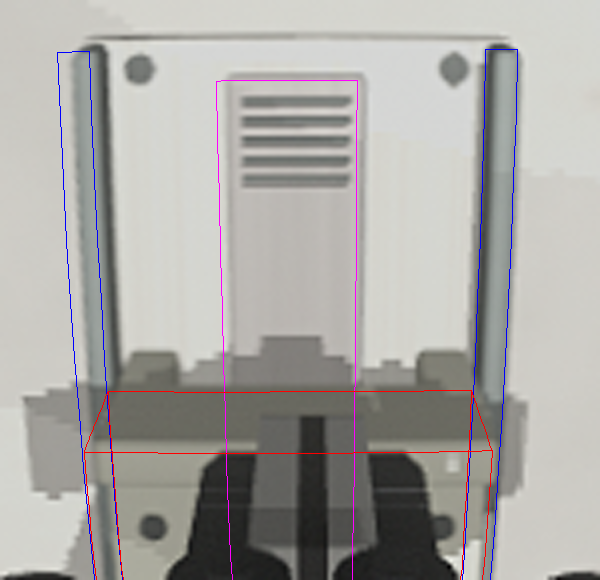

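```bash
python3 - <<'E'
from workcell import *
from h import *
s=get_state();print(s['orientation'],s['tcp_pos'],s['clock'])
c=cam('wrist'); i=read_camera('wrist'); s=get_state();print(s['tcp_pos'],s['orientation'])
cv2.imwrite('pics/w2r.png',i);np.save('c2.npy',c,allow_pickle=True)
o=(170,130)
im=cv2.resize(i[130:275,170:320],None,fx=4,fy=4,interpolation=cv2.INTER_CUBIC)
cv2.imwrite('pics/w2z.png',im)
p=[.4284,.0011,-.0045];yc=-.002
for x in (-1,1): draw(im,c,box(*sorted((x*.0403,x*.047)),-.134,.12,.022,.022),p,(255,0,0),4,o)
draw(im,c,box(-.014,.014,-.128,.1,.026,.026),p,(255,0,255),4,o)
draw(im,c,box(-.039,.039,yc-.06,yc+.06,.028,.058),p,(0,0,255),4,o)
cv2.imwrite('pics/w2o.png',im)
E
```

```text
[ 3.19558409e-04 -7.05006891e-01  7.09200298e-01 -3.44982132e-04] [ 0.4280283  -0.08760989  0.2952051 ] 5.25
[ 0.4286952  -0.08761757  0.29575359] [ 5.99006295e-04 -7.05263812e-01  7.08943948e-01 -1.03686217e-03]
```

View pics/w2o.png

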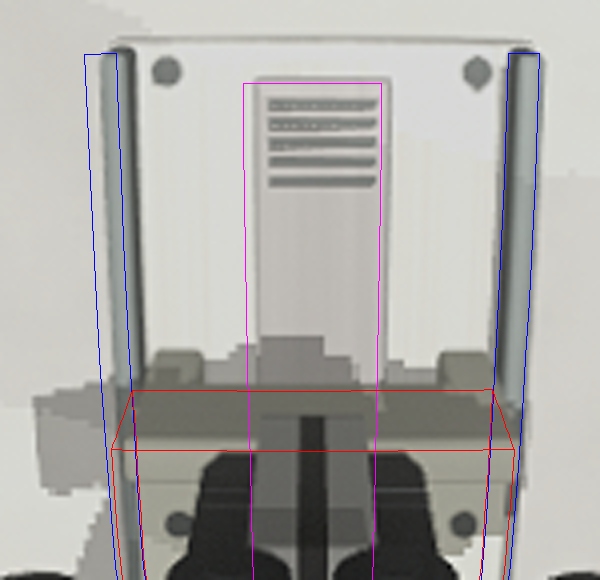

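```bash
python3 -m crank '[[0,2,15,0,0,0,0],[0,0,15,0,0,0,0],[0,0,15,0,0,0,0],[0,0,15,0,0,0,0],[0,0,15,0,0,0,0],[0,0,8,0,0,0,0],[0,0,0,0,0,0,0],[0,0,0,0,0,0,0]]'
python3 - <<'E'
from workcell import *
from h import *
s=get_state();print(s['orientation'],s['tcp_pos'],s['wrist_force'])
i=read_camera('wrist'); cv2.imwrite('pics/w3.png',cv2.resize(i,None,fx=1.5,fy=1.5))
E
```

```text
clock: 6.3
tcp_pos: [0.4262, -0.0875, 0.2124]
orientation: [0.0, -0.705, 0.709, -0.001]
wrist_force: [-0.5, -0.1, 0.3]
finger_gap: -0.0001
[ 2.89371400e-04 -7.05374062e-01  7.08834944e-01 -6.09629464e-04] [ 0.42620866 -0.0875024   0.21237992] [-0.49758819 -0.06726973  0.32200504]
```

View pics/w3.png

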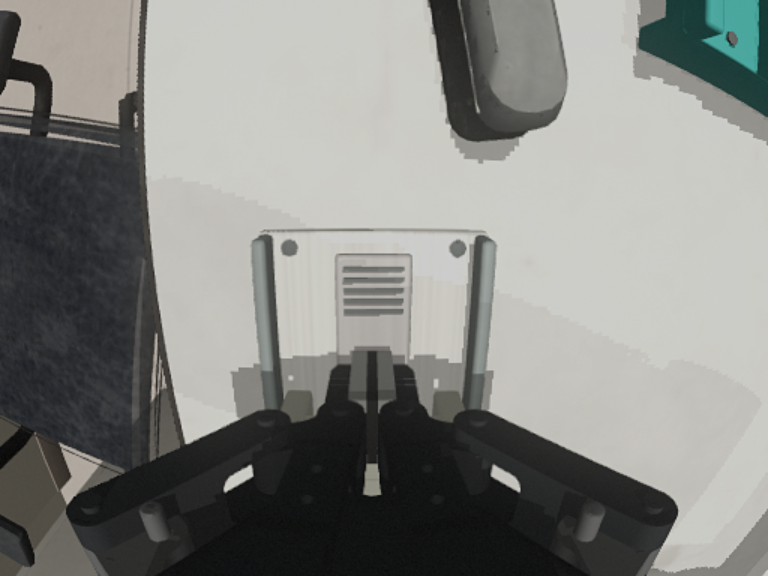

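The shut fingers (352-394) are centred on the bar (336-411), just behind the push face. Now press.

```bash
python3 -m crank '[[0,0,5,0,0,0,0],[0,0,5,0,0,0,0],[0,0,3,0,0,0,0],[0,0,3,0,0,0,0],[0,0,3,0,0,0,0],[0,0,3,0,0,0,0],[0,0,2,0,0,0,0],[0,0,0,0,0,0,0]]'
python3 - <<'E'
from workcell import *
from h import *
s=get_state();print(s['tcp_pos'],s['wrist_force'],s['ft_torque'])
i=read_camera('side');cv2.imwrite("pics/s4.png",cv2.resize(i[100:280,170:300],None,fx=3.3,fy=3.3,interpolation=cv2.INTER_CUBIC))
i=read_camera('wrist'); cv2.imwrite('pics/w4.png',cv2.resize(i,None,fx=1.5,fy=1.5))
E
```

```text
clock: 7.35
tcp_pos: [0.4255, -0.0874, 0.1876]
orientation: [-0.0, -0.705, 0.709, 0.0]
wrist_force: [-2.2, 1.0, 4.0]
finger_gap: 0.0001
[ 0.42547003 -0.08740377  0.18759893] [-2.21385925  0.99207519  4.01976083] [ 0.01318982  0.36121221 -0.01499135]
```

View pics/s4.png

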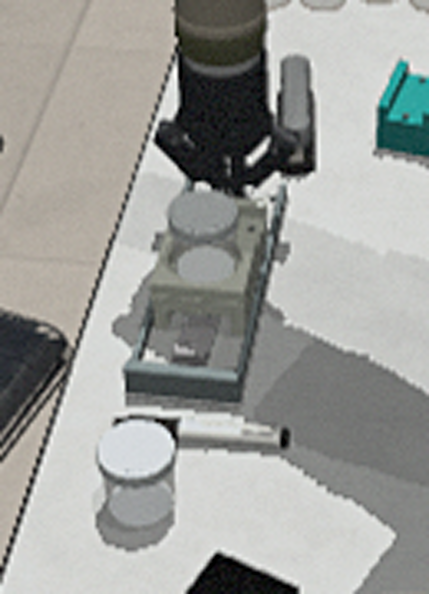

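View pics/w4.png

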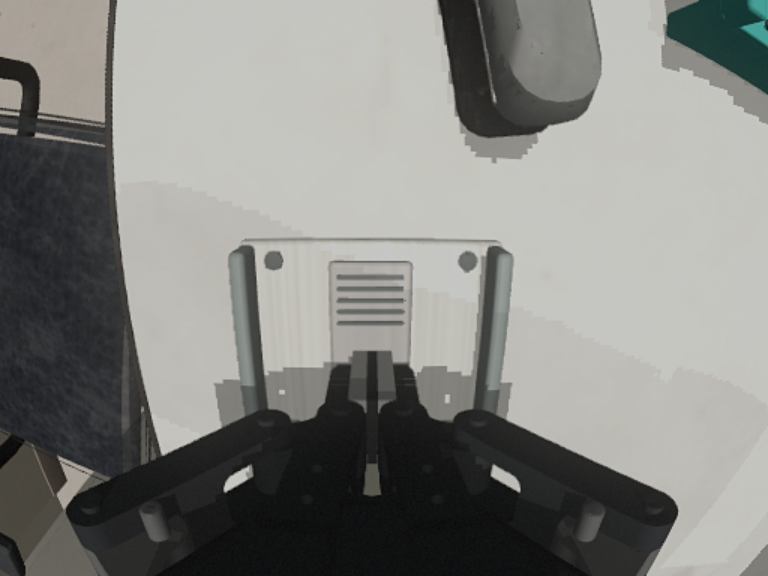

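The catch now sits low in the side view at about (195,345). I'll press slightly deeper and start pushing toward +y, which is tool -x.

```bash
python3 -m crank '[[0,0,1.5,0,0,0,0],[-4,0,0,0,0,0,0],[-4,0,0,0,0,0,0],[-4,0,0,0,0,0,0],[-4,0,0,0,0,0,0],[-4,0,0,0,0,0,0],[-4,0,0,0,0,0,0],[-4,0,0,0,0,0,0]]'
python3 - <<'E'
from workcell import *
from h import *
s=get_state();print(s['tcp_pos'],s['wrist_force'],s['ft_torque'])
i=read_camera('side');cv2.imwrite("pics/s5.png",cv2.resize(i[100:280,170:300],None,fx=3.3,fy=3.3,interpolation=cv2.INTER_CUBIC))
s=get_state();print(s['tcp_pos'],s['wrist_force'],s['ft_torque'])
E
```

```text
clock: 8.45
tcp_pos: [0.4264, -0.0598, 0.1866]
orientation: [-0.0, -0.705, 0.709, -0.001]
wrist_force: [-0.1, -6.2, 2.6]
finger_gap: -0.0001
[ 0.42635064 -0.05984566  0.18658794] [-0.11858661 -6.19923286  2.58756504] [-1.13477215 -0.04408371  0.00186448]
[ 0.4263266  -0.0594617   0.18657647] [ 0.03894147 -4.88588315  2.83971542] [-0.92893177 -0.02165275  0.01847606]
```

View pics/s5.png

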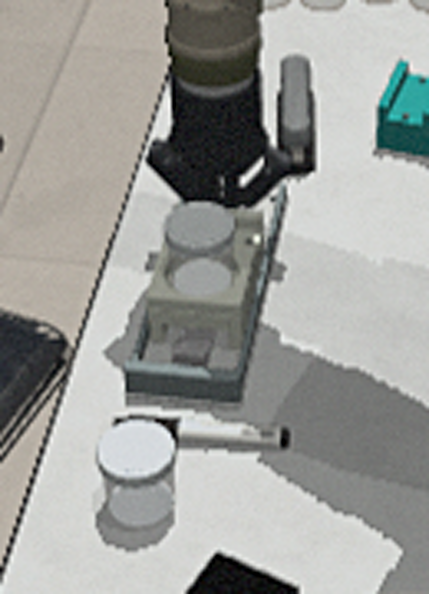

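The carrier is moving with about 5 N of push, and the bar is held about 12.4 mm down. Continuing.

```bash
python3 -m crank '[[-3,0,0.6,0,0,0,0],[-4,0,0,0,0,0,0],[-4,0,0,0,0,0,0],[-4,0,0,0,0,0,0],[-4,0,0,0,0,0,0],[-4,0,0,0,0,0,0],[-4,0,0,0,0,0,0],[-4,0,0,0,0,0,0]]'
python3 - <<'E'
from workcell import *
from h import *
i=read_camera('side');cv2.imwrite("pics/s6.png",cv2.resize(i[100:280,170:300],None,fx=3.3,fy=3.3,interpolation=cv2.INTER_CUBIC))
s=get_state();print(s['tcp_pos'],s['wrist_force'],s['ft_torque'])
E
```

```text
clock: 9.5
tcp_pos: [0.4266, -0.029, 0.1862]
orientation: [-0.0, -0.705, 0.709, -0.002]
wrist_force: [-0.7, -6.7, 5.2]
finger_gap: -0.0
[ 0.42657391 -0.02862404  0.18614062] [ 0.8006257  -5.57755552  4.05112034] [-1.00191152 -0.03380356 -0.01556733]
```

View pics/s6.png

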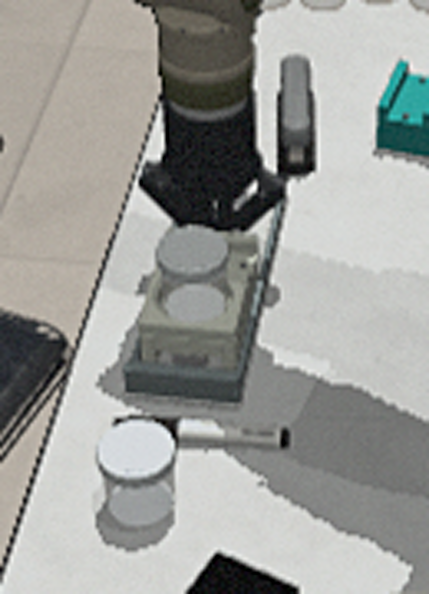

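About 15-18 mm of gap to the stop remains. I'll go slower now.

```bash
python3 -m crank '[[-2,0,0,0,0,0,0],[-2,0,0,0,0,0,0],[-2,0,0,0,0,0,0],[-2,0,0,0,0,0,0],[-2,0,0,0,0,0,0],[-2,0,0,0,0,0,0],[-1,0,0,0,0,0,0],[0,0,0,0,0,0,0]]'
python3 - <<'E'
from workcell import *
from h import *
i=read_camera('side');cv2.imwrite("pics/s7.png",cv2.resize(i[160:240,200:280],None,fx=7,fy=7,interpolation=cv2.INTER_CUBIC))
s=get_state();print(s['tcp_pos'],s['wrist_force'],s['ft_torque'])
E
```

```text
clock: 10.55
tcp_pos: [0.4266, -0.0159, 0.1861]
orientation: [-0.0, -0.705, 0.709, -0.001]
wrist_force: [0.2, -6.2, 4.9]
finger_gap: 0.0001
[ 0.42662835 -0.01594202  0.18612494] [-0.0705415  -5.98949412  4.93137351] [-1.17101692  0.04851233 -0.02687423]
```

View pics/s7.png

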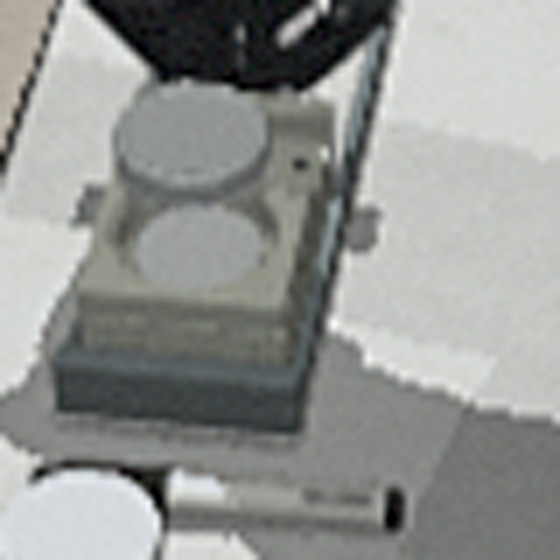

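Not at the stop yet, since the push is steady at 6 N. Creep on in small steps.

```bash
python3 -m crank '[[-1,0,0,0,0,0,0],[-1,0,0,0,0,0,0],[-1,0,0,0,0,0,0],[-0.5,0,0,0,0,0,0],[0,0,0,0,0,0,0],[0,0,0,0,0,0,0],[0,0,0,0,0,0,0],[0,0,0,0,0,0,0]]'
python3 - <<'E'
from workcell import *
s=get_state();print(s['tcp_pos'],s['wrist_force'],s['ft_torque'])
E
```

```text
clock: 11.6
tcp_pos: [0.4267, -0.013, 0.1862]
orientation: [-0.001, -0.705, 0.709, -0.002]
wrist_force: [-0.0, -9.9, 4.9]
finger_gap: -0.0
[ 0.42665501 -0.01297797  0.18616177] [-0.03119156 -9.93990264  4.88756901] [-1.66699993  0.07762607  0.01591452]
```

```bash
python3 -m crank '[[-0.5,0,0,0,0,0,0],[-0.5,0,0,0,0,0,0],[0,0,0,0,0,0,0],[0,0,0,0,0,0,0],[0,0,0,0,0,0,0],[0,0,0,0,0,0,0],[0,0,0,0,0,0,0],[0,0,0,0,0,0,0]]'
python3 - <<'E'
from workcell import *
from h import *
i=read_camera('side');cv2.imwrite("pics/s8.png",cv2.resize(i[160:240,200:280],None,fx=7,fy=7,interpolation=cv2.INTER_CUBIC))
s=get_state();print(s['tcp_pos'],s['wrist_force'],s['ft_torque'])
E
```

```text
clock: 12.6
tcp_pos: [0.4267, -0.0126, 0.1862]
orientation: [-0.002, -0.705, 0.71, -0.003]
wrist_force: [-1.9, -14.0, 6.6]
finger_gap: 0.0001
[ 0.42667393 -0.01257099  0.18623277] [ -1.16154485 -13.95699784   4.9754529 ] [-2.34837797  0.15916025 -0.00350093]
```

View pics/s8.png

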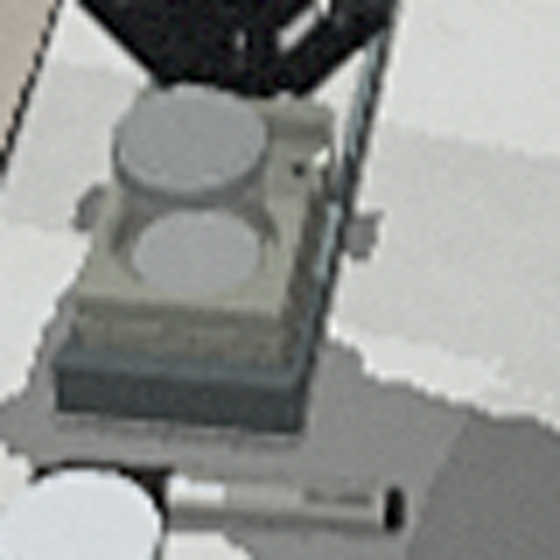

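The force rises without motion, so the carrier is against the end stop. I'll back off 6 mm with the bar still held, then rise straight up.

```bash
python3 -m crank '[[1,0,0,0,0,0,0],[2,0,0,0,0,0,0],[3,0,0,0,0,0,0],[0,0,0,0,0,0,0],[0,0,0,0,0,0,0],[0,0,-3,0,0,0,0],[0,0,-4,0,0,0,0],[0,0,-5,0,0,0,0]]'
python3 -m crank '[[0,0,-6,0,0,0,0],[0,0,-10,0,0,0,0],[5,0,-15,0,0,0,0],[10,0,-20,0,0,0,0],[10,0,-25,0,0,0,0],[10,0,-25,0,0,0,0],[0,0,0,0,0,0,0],[0,0,0,0,0,0,0]]'
python3 - <<'E'
from workcell import *
from h import *
i=read_camera('side');cv2.imwrite("pics/s9.png",cv2.resize(i[140:240,180:290],None,fx=5.5,fy=5.5,interpolation=cv2.INTER_CUBIC))
c=cam('wrist');i=read_camera('wrist');cv2.imwrite('pics/w9r.png',i);np.save('c9.npy',c,allow_pickle=True);cv2.imwrite('pics/w9.png',cv2.resize(i,None,fx=1.5,fy=1.5))
s=get_state();print(s['tcp_pos'],s['wrist_force'])
E
```

```text
clock: 13.65
tcp_pos: [0.4257, -0.0169, 0.1977]
orientation: [-0.0, -0.705, 0.709, 0.0]
wrist_force: [-0.3, 1.0, 1.9]
finger_gap: 0.0003
clock: 14.65
tcp_pos: [0.4254, -0.0518, 0.2983]
orientation: [-0.0, -0.705, 0.709, 0.0]
wrist_force: [-0.3, 1.1, -0.2]
finger_gap: -0.0004
[ 0.42519443 -0.05158358  0.29772663] [-0.1901774  -0.71850863 -0.14119041]
```

View pics/s9.png

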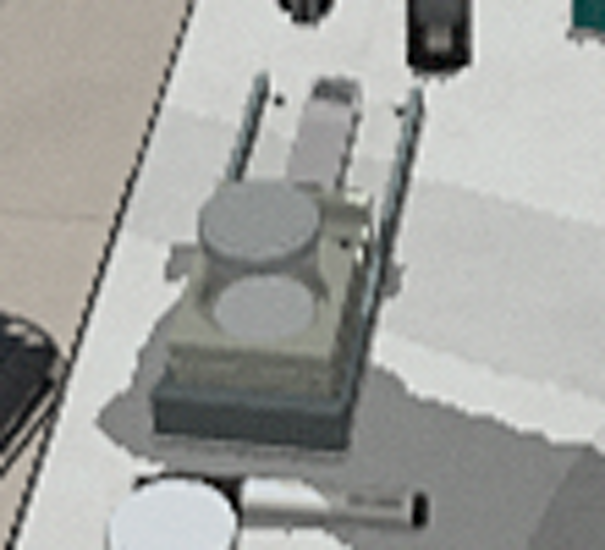

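View pics/w9.png

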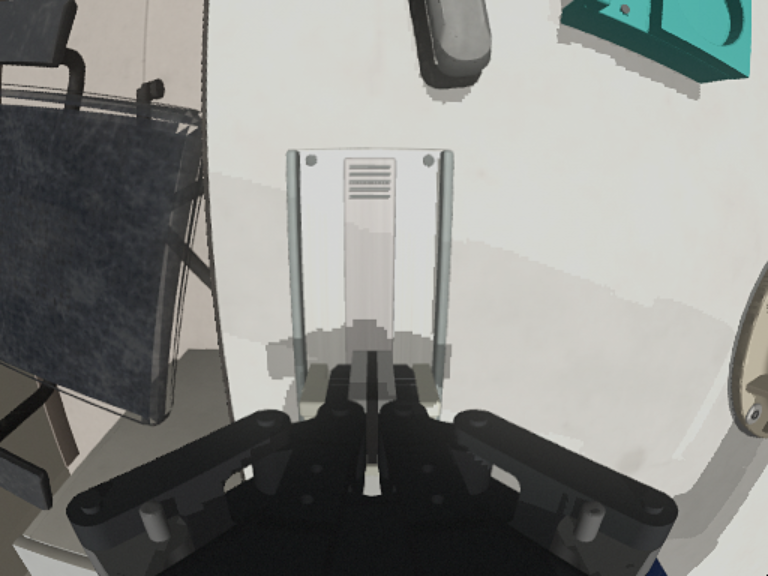

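The fingers are clear, and the carrier sits against the stop with the cup upright in it. I'll check the bar height and the carrier position by overlay in the side view.

```bash
python3 - <<'E'
from h import *
c=cam('side')
im=cv2.imread('pics/s9.png');o=(180,140);s=5.5
p=[.4265,-.001,-.0045]
draw(im,c,box(-.014,.014,-.128,.1,.026,.026),p,(255,0,255),s,o)
draw(im,c,box(-.014,.014,-.128,.1,.010,.010),p,(0,255,255),s,o)
draw(im,c,box(-.047,.047,.12,.134,0,.034),p,(0,255,0),s,o)
draw(im,c,box(-.039,.039,0,.12,.028,.058),p,(0,0,255),s,o)
cv2.imwrite('pics/s9o.png',im)
E
```

```text
(no output)
```

View pics/s9o.png

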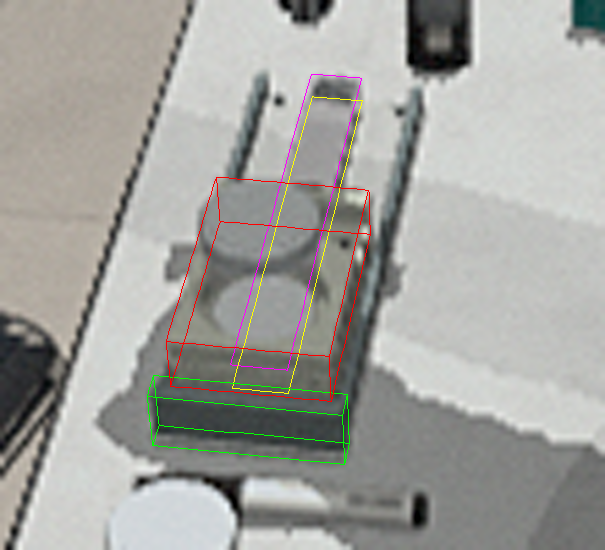

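The bar tail matches the "up" outline (magenta). The carrier matches the home outline to within a couple of mm, and the marker, cup and stapler look unmoved. Handing in.

```bash
python3 -c "
from workcell import *
print(hand_in(), get_state()['clock'])"
```

```text
the job is handed in; nothing more can be done
the job is handed in; nothing more can be done
```

The carrier is parked at the end stop and the spring bar is back up. The job was handed in about 15 s into the 35 s limit; no verdict was reported.

**What I did:** I gave the tool a half turn so the wrist camera stayed away from the cup. With shut fingertips I pressed the bar down about 12–13 mm. I pushed the carrier until the push force rose from 6 to 14 N with almost no motion, which I took as the end stop. I then backed off 6 mm with the bar still held, and lifted clear.

**Last checks:**
- **Bar:** in the side view the bar's tail matches its fully-up outline.
- **Carrier and cup:** the carrier matches its home outline to about 2 mm. The cup is upright in its seat.
- **Other items:** the marker, the other cup and the stapler look unmoved.
- **Robot:** nothing is touching it; the wrist force is near zero.

**What disagreed or was not seen:**
- The wrist-view fits of the track position differed by about 2 mm between poses.
- The measured press force (about 5 N late in the push) was higher than the 3.6 N said to bottom the bar; friction or sensor noise may explain it.
- The catch itself is hidden behind the lip, so I judged it up from the height of the bar's tail.
- My first turn of the tool went the wrong way and cost about 1–2 s.

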